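# Make up the two wash kits

## Task

Make up the two wash kits on the wooden trays. On the three-bay tray go the large soap in the long end bay, the lidded white jar in the short middle bay and the pumice stone in the other end bay; on the two-bay tray go the nail brush, bristles down, in the longer bay and the small soap in the shorter one. Put each thing flat and upright in the middle of its bay, do not tip the jar over, and leave the coconut bowl where it is.

Things in the scene. Friction and masses are not known exactly. Their poses are not given: they have to be found in the camera images.
- tray_three: Fixed wooden tray, dark rim and dividers, pale floor, 280 x 108 mm, rim and dividers 14 mm high, floor 6 mm up. Origin: centre of its underside; x along it (away from the robot within 23 degrees), y across, z up. Bays 96 mm across, centred at y = 0: long end bay 102 mm, centre x = -83 mm; middle bay 72 mm, x = +9 mm; other end bay 84 mm, x = +92 mm. It lies left or right of the stock.
- tray_two: Fixed wooden tray, dark rim and dividers, pale floor, 195 x 108 mm, rim and divider 14 mm high, floor 6 mm up. Origin: centre of its underside; x along it (away from the robot within 23 degrees), y across, z up. Bays 96 mm across, centred at y = 0: longer bay 100 mm, centre x = -41.5 mm; shorter bay 78 mm, x = +52.5 mm. It lies on the other side of the stock from the three-bay tray.
- soap_large: The larger of the two cream bars of soap, rounded edges, 80 (x) x 46 (y) x 32 (z) mm, about 0.12 kg. Origin: centre of its underside; z up. Starts standing on the table between the trays, turned up to 40 degrees.
- soap_small: The smaller of the two cream bars of soap, rounded edges, 56 (x) x 38 (y) x 26 (z) mm, about 0.06 kg. Origin: centre of its underside; z up. Starts standing on the table between the trays, turned up to 40 degrees.
- pumice: Grey oval pumice stone with straight sides, 62 (x) x 42 (y) x 30 (z) mm, about 0.06 kg; its long sides are flat over the middle 20 mm. Origin: centre of its underside; z up. Starts standing on the table between the trays, turned up to 40 degrees.
- nailbrush: Wooden nail brush standing on its stiff bristles, 36 mm tall: a wooden back 78 (x) x 36 (y) mm takes the top 14 mm (22 to 36 mm up), a bristle block 68 x 28 mm the lower 22 mm. About 0.06 kg. Origin: centre of its underside (bristle tips); z up. Starts standing on the table between the trays, turned up to 40 degrees.
- jar: Round white ceramic jar, lid fast on it, 48 mm across the body (49 at the lid, which lies 39 to 48 mm up), with a small knob up to 56 mm. About 0.14 kg. Origin: centre of its underside; z up. Starts standing on the table between the trays, turned up to 40 degrees.
- bowl: Round open bowl of dark coconut wood, 72 mm across, 32 mm tall, loose, 0.1 kg. It stands among the stock and is not part of either kit. Origin: centre of its underside, z axis up.
Mind the look-alikes: they are no part of the job. What is shaped like the soap_small but green or red is not meant.

How it is judged:
By the outcome, as a careful person would: the job done as asked, in the order asked, and still so for the second after the job is handed in, with the robot touching nothing.
It also fails if it takes over 128 s, if anything falls off the work surface, if the arm or the gripper's body presses on something with over 40 N, if the wrist force passes 120 N, or if a joint passes its speed limit or range.

## Robot

A 6-joint arm with a two-finger parallel gripper is mounted at the origin on the work surface. World frame = base frame: x ahead of the robot, y to its left, z up, the work surface at z = 0. Lengths are in mm, angles in rad, forces in N, time in s.
With the tool pointing down it reaches from about 400 to 925 mm from the base axis. Payload 12.5 kg.
Tool frame: the origin (TCP) lies at the very end of the fingers, on their centre line; the grasp point (between the pads) lies 19 mm behind it; z points along the fingers, x is the direction in which the jaws open and shut, and the axes are right-handed (so a half turn about z gives the same grasp; the last joint's range is limited). The gripper opens to 95 mm and grips with 3 to 60 N. Pads are 20 mm wide; open, the fingers measure 119 mm over their backs; the gripper's body (75 mm by 180 mm) begins 59 mm behind the grasp point.
Start: joints at [-1.225, 0.491, 1.559, -0, 1.092, -0.106], TCP at [272.89, -562.297, 214.661] pointing down, gripper open.
Joint ranges: [-3.1, 3.1], [-0.84, 2.19], [0.05, 2.79], [-1.13, 4.28], [0.06, 2.93], [-2.69, 2.69]. Speed limits (rad/s): [2.22, 2.22, 2.79, 3.14, 3.14, 3.14].

## Interface

Orientations are given as [roll, pitch, yaw] about the fixed x, y, z axes, in that order (R = Rz(yaw) Ry(pitch) Rx(roll)).
In Python, from cell import state, viewer, ticket, look_for, regions_of gives the robot as it stands.
- The arm moves only by the shell command python3 -m inch 'ROWS'. ROWS is JSON, a list of rows, each a list of 7 numbers: the turn, a rotation vector about the world's x, y, z in degrees, then the shift along the world's x, y, z in mm, then the opening, from -1 (shut) to 1 (fully open). In form: [[rx, ry, rz, tx, ty, tz, hand], ...]. A call has 1 to 10 rows; each row shifts and turns the commanded pose from where the row before left it; what a row does not reach is not made up. A row lasts 1/10 s, in which the tool goes at most 50 mm and 8.59 degrees, less where a joint would pass 70% of its speed; a pose out of reach is approached as far as the arm can. A call with a gripper value outside its range is refused whole. The fingers move at their own pace and stop on an object; the grip force is fixed at half the most. Time passes only in rows, so rows that do not move let the fingers close. It gives the time, the measured TCP pose, the force and the opening at its end, in the units of the state.
- state(): the state, without advancing time (a new reading comes with each control period).
- viewer.read_camera(name): name is "side" or "top"; returns a dict with "color" (420x560x3 uint8, red, green, blue), "depth" (420x560 float32, mm along the optical axis (not along the pixel's ray), 0 where there is no reading), "fx", "fy", "cx", "cy" (pixels), "dist_coeffs" ([k1, k2, p1, p2, k3] as OpenCV has them; the pictures are not rectified), "position" and "orientation" of the camera in the world. Camera axes: x right, y down, z forward; pixel columns grow to the right and rows downward; lengths in mm; the calibration is good to about 2 mm. A picture is of the moment at which its call begins.
- ticket.job_done(): hands the job in, once; it reports no verdict.
Trained networks look in the newest picture that a camera, given by its name, has taken for a name from the list of things; names that differ only in an ending like _2 or _b are one class to them, and where a whole thing is asked for, a point or a joint stands for the part that bears it (a point fixed in the world has none). Each returns a list of dicts, best first, with "score" (0 to 1); they miss things now and then, are a little off and sometimes report something else, mostly with a low value. They report only what shows in the picture. A call takes as long as a camera call. They do not tell look-alikes from the thing itself.
- look_for(name, camera): "box" ([left, top, right, bottom] as shares, 0 to 1, of the picture: columns of its width, rows of its height, round what is visible of it).
- regions_of(name, camera): "pixels" (420x560 bool, what is visible of it) and "box" ([left, top, right, bottom] as shares, 0 to 1, of the picture: columns of its width, rows of its height, round what is visible of it).
The state is a dict: "t": time; "joints": joint angles; "qvel": joint speeds; "tau": joint torques, N m; "eef_pos": TCP position; "tcp_rot": TCP orientation; "ft_force": force on the tool from outside, world axes, zero at the start; "moment": the same for the moment, N m; "opening": opening from 0.0 (shut) to 1.0 (fully open).
Only numpy, scipy, OpenCV 4.12 (cv2) and the standard library are available. Lean on these libraries where they do the work, as an engineer would, in place of code of your own. Each camera call takes 0.05 s, during which the arm holds its last target. There are 200 camera calls.

## Working session

There is one attempt and no reset: what is moved stays moved. The work goes in short steps, Python scripts to look and compute and a shell command to move; the robot and the scene stay as the last step left them, time stands still between calls to the robot, and variables do not carry over. Pictures are saved under pics/ and viewed, on a budget of 14 in all, crops included, one or two more only if the job needs it, and the job is handed in when it is done.

```bash
mkdir -p pics; ls
cat > h.py <<'E'
import numpy as np, cv2
from scipy.spatial.transform import Rotation as R
from cell import state, viewer, ticket, look_for, regions_of
def cam(n): return viewer.read_camera(n)
def rot(c):
    o=np.array(c["orientation"],float)
    return o if o.shape==(3,3) else (R.from_euler('xyz',o).as_matrix() if o.size==3 else R.from_quat(o).as_matrix())
def cloud(c):
    h,w=c["depth"].shape
    K=np.array([[c["fx"],0,c["cx"]],[0,c["fy"],c["cy"]],[0,0,1.]])
    u,v=np.meshgrid(np.arange(w),np.arange(h))
    p=cv2.undistortPoints(np.stack([u,v],-1).reshape(-1,1,2).astype(np.float64),K,np.array(c["dist_coeffs"],float)).reshape(h,w,2)
    d=c["depth"].astype(float)
    P=np.dstack([p[...,0]*d,p[...,1]*d,d])@rot(c).T+np.array(c["position"])
    P[d<=0]=np.nan
    return P
def save(c,f): cv2.imwrite(f,c["color"][...,::-1])
E
python3 - <<'E'
from h import *
for n in("top","side"):
    c=cam(n);save(c,f"pics/{n}0.png");print(n,c["position"],c["orientation"],c["fx"],c["dist_coeffs"])
    for o in "tray_three tray_two soap_large soap_small pumice nailbrush jar bowl".split():
        print(o,[(np.round(np.array(r["box"])*[560,420,560,420]).astype(int).tolist(),round(r["score"],2)) for r in look_for(o,n)])
print(state())
E
```

```text
pics
top [437.64606512 -15.53983941 815.36322248] [-3.01758541  0.04494118 -1.58986746] 428.8468584332357 [-0.11249164  0.          0.          0.          0.        ]
tray_three [([396, 146, 474, 299], 0.73), ([109, 177, 182, 286], 0.26)]
tray_two [([109, 176, 181, 285], 0.87)]
soap_large [([301, 118, 341, 167], 0.61)]
soap_small [([206, 317, 237, 336], 0.95), ([380, 85, 408, 119], 0.9), ([304, 191, 337, 225], 0.64)]
pumice [([241, 254, 267, 284], 0.85)]
nailbrush [([230, 130, 267, 173], 0.72), ([302, 117, 341, 165], 0.45)]
jar [([232, 196, 260, 221], 0.76)]
bowl [([302, 256, 343, 294], 0.68)]
side [377.09474392 567.90865839 466.84239209] [-2.17268901  0.01430592 -2.86130815] 402.2703527564461 [-0.09125727  0.          0.          0.          0.        ]
tray_three [([260, 156, 379, 191], 0.97)]
tray_two [([159, 309, 328, 419], 0.57)]
soap_large [([210, 189, 246, 224], 0.72)]
soap_small [([382, 289, 405, 326], 0.9), ([272, 201, 304, 228], 0.72), ([206, 161, 233, 176], 0.62), ([160, 310, 326, 420], 0.27)]
pumice [([312, 252, 350, 287], 0.58)]
nailbrush [([185, 230, 234, 262], 0.68)]
jar []
bowl [([334, 205, 369, 235], 0.58)]
{'t': 0.9, 'joints': array([-1.22460341e+00,  4.90913463e-01,  1.55889540e+00,  2.53121099e-05,
        1.09169638e+00, -1.05571786e-01]), 'qvel': array([ 1.97406451e-04,  5.26233643e-04,  5.93389413e-05, -2.29520228e-04,
        4.17227191e-05, -2.03661683e-03]), 'tau': array([ 6.36509640e-05, -6.12455106e+01, -2.58432466e+01,  6.93017780e-02,
        4.45807481e-02, -1.13787516e-05]), 'eef_pos': array([ 272.89537077, -562.29893128,  214.65416152]), 'tcp_rot': array([-3.14157953e+00, -8.92892780e-05, -1.11904329e+00]), 'ft_force': array([-1.66592802,  0.25216183, -0.80144896]), 'moment': array([ 0.05048248,  0.04724583, -0.02621165]), 'opening': 0.99699505652589}
```

View pics/top0.png

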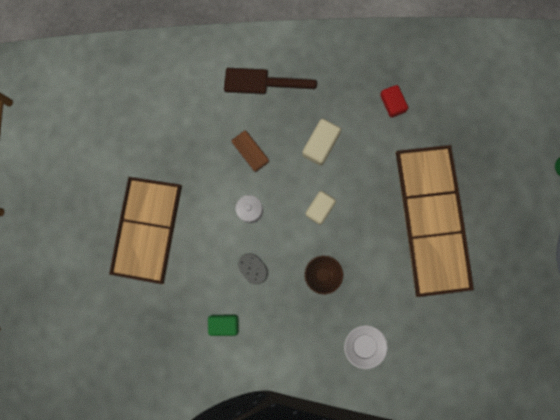

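View pics/side0.png

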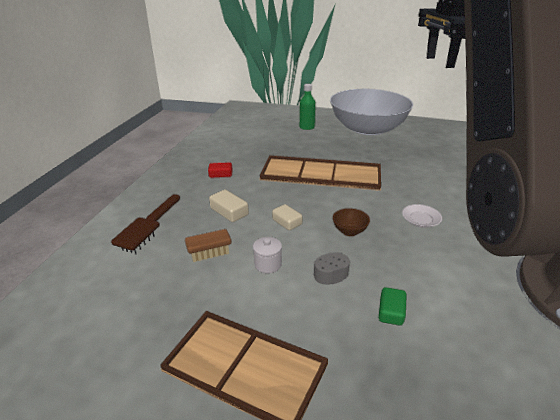

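Three-bay tray is at right (cols 396-474), its long bay at the bottom; two-bay at left. The stock is clear: large soap (321,141), small soap (320,208), brush (250,150), jar (249,209), pumice (253,268), bowl (323,275).

```bash
cat >> h.py <<'E'
def rect(P,m,zlo):
    """min-area rectangle of the points of mask m higher than zlo: centre, long axis deg, sizes"""
    q=P[m&(P[...,2]>zlo)]
    (x,y),(a,b),t=cv2.minAreaRect(q[:,:2].astype(np.float32))
    if a<b:a,b,t=b,a,t+90
    t=(t+90)%180-90
    return np.round([x,y,t,a,b,np.nanpercentile(q[:,2],90),len(q)],1)
E
python3 - <<'E'
from h import *
c=cam("top");P=cloud(c)
t=P[300:330,270:280].reshape(-1,3);print("table z",np.nanmedian(t[:,2]),np.nanstd(t[:,2]))
m=((P[...,2]>6)).astype(np.uint8)
n,l,s,ce=cv2.connectedComponentsWithStats(m)
for i in range(1,n):
    if s[i,4]>150 and s[i,4]<15000:
        r=rect(P,l==i,-99); print("comp",ce[i].round(),r, rect(P,l==i,r[5]-6))
for o in "soap_large soap_small pumice nailbrush jar bowl tray_three tray_two".split():
    for r in regions_of(o,"top"): 
        mm=r["pixels"]
        v,u=np.nonzero(mm); print(o,round(r["score"],2),(u.mean().round(),v.mean().round()),rect(P,mm,-99))
E
```

```text
table z -0.0671747084539902 1.3612486347832773
comp [260.  81.] [ 798.4   24.4   85.   182.7   52.    32.  1571. ] [ 798.4   24.1   85.   182.1   52.    32.  1488. ]
comp [394. 101.] [ 756.2 -215.9   19.8   56.8   37.4   27.7  593. ] [ 755.6 -216.    19.6   55.3   37.4   27.9  481. ]
comp [  3. 105.] [762.7 591.7  -4.7  86.7  11.6  36.3 158. ] [770.4 590.3  -5.3  69.8   9.5  40.5  73. ]
comp [321. 142.] [ 676.   -71.2  -30.6   82.4   46.4   33.6 1069. ] [675.1 -70.7 -30.5  80.4  45.2  33.7 947. ]
comp [250. 151.] [658.3  65.1  35.1  77.8  36.7  37.6 766. ] [658.3  65.2  34.3  77.8  36.2  37.6 735. ]
comp [434. 220.] [ 5.221e+02 -2.810e+02  4.900e+00  2.816e+02  1.101e+02  1.450e+01
  5.428e+03] [ 522.1 -281.     4.9  281.6  110.1   15.6 2055. ]
comp [145. 229.] [ 516.1  273.5  -10.1  196.5  110.3   14.4 3002. ] [ 516.1  273.5  -10.1  196.5  110.3   15.3 1286. ]
comp [320. 207.] [548.5 -64.6 -34.4  56.   38.   27.3 605. ] [548.4 -64.7 -35.3  55.2  37.2  27.4 568. ]
comp [249. 209.] [546.9  67.8  43.7  48.3  46.6  48.9 598. ] [546.2  68.   89.8  47.6  46.3  49.2 519. ]
comp [252. 268.]
[... 974 characters left out ...]
0), np.float64(268.0)) [439.2  64.8  31.9  62.5  42.5  31.5 656. ]
nailbrush 0.78 (np.float64(250.0), np.float64(151.0)) [663.7  68.6  35.1  90.8  36.3  37.6 751. ]
jar 0.8 (np.float64(249.0), np.float64(209.0)) [548.2  69.7  29.7  52.5  51.9  48.9 612. ]
bowl 0.91 (np.float64(324.0), np.float64(274.0)) [ 425.1  -66.4  -46.3   68.1   67.3   31.2 1124. ]
tray_three 0.77 (np.float64(434.0), np.float64(221.0)) [ 5.224e+02 -2.838e+02  4.900e+00  2.784e+02  1.158e+02  1.360e+01
  8.336e+03]
tray_three 0.61 (np.float64(323.0), np.float64(275.0)) [ 423.7  -67.4   84.9   73.2   67.6   31.6 1178. ]
tray_two 0.83 (np.float64(145.0), np.float64(230.0)) [ 516.4  275.   -10.1  196.4  113.3   13.4 5534. ]
```

```bash
python3 -m inch '[[0,0,-5.64,20,24.6,-5,0.5],[0,0,-5.64,20,24.6,-5,0.5],[0,0,-5.64,20,24.6,-5,0.5],[0,0,-5.64,20,24.6,-5,0.5],[0,0,-5.64,20,24.6,-5,0.5],[0,0,-5.64,20,24.6,-5,0.5],[0,0,-5.64,20,24.6,-5,0.5],[0,0,-5.64,20,24.6,-5,0.5],[0,0,-5.64,20,24.6,-5,0.5],[0,0,-5.64,20,24.6,-5,0.5]]'; python3 -m inch '[[0,0,0,20,24.6,-5,0.5],[0,0,0,20,24.6,-5,0.5],[0,0,0,20,24.6,-5,0.5],[0,0,0,20,24.6,-5,0.5],[0,0,0,20,24.6,-5,0.5],[0,0,0,20,24.6,-5,0.5],[0,0,0,20,24.6,-5,0.5],[0,0,0,20,24.6,-5,0.5],[0,0,0,21,24.6,-5,0.5],[0,0,0,21,24.6,0,0.5]]'
python3 - <<'E'
from h import *
c=cam("top");P=cloud(c)
for o,z in (("pumice",24),("nailbrush",28)):
    r=regions_of(o,"top")[0]; q=P[r["pixels"]&(P[...,2]>z)][:,:2]
    w,V=np.linalg.eigh(np.cov(q.T)); print(o,q.mean(0),np.degrees(np.arctan(V[1,1]/V[0,1])),rect(P,r["pixels"],z))
E
```

```text
t: 2.35
eef_pos: [473.6, -315.3, 164.6]
tcp_rot: [-3.141, -0.0, -2.108]
ft_force: [1.1, -0.8, -0.1]
opening: 0.746
t: 3.35
eef_pos: [675.4, -69.1, 118.9]
tcp_rot: [3.141, -0.0, -2.103]
ft_force: [-0.1, -0.2, 0.3]
opening: 0.746Traceback (most recent call last):
  File "<stdin>", line 4, in <module>
IndexError: list index out of range
```

```bash
python3 -m inch '[[0,0,0,0.4,-0.5,-25,0.5],[0,0,0,0,0,-25,0.5],[0,0,0,0,0,-25,0.5],[0,0,0,0,0,-20,0.5],[0,0,0,0,0,-12,0.5],[0,0,0,0,0,-7.5,0.5],[0,0,0,0,0,0,0.5]]';python3 -m inch '[[0,0,0,0,0,0,-1],[0,0,0,0,0,0,-1],[0,0,0,0,0,0,-1],[0,0,0,0,0,0,-1],[0,0,0,0,0,0,-1],[0,0,0,0,0,0,-1]]';python3 -m inch '[[0,0,0,0,0,5,-1],[0,0,0,0,0,15,-1],[0,0,0,0,0,25,-1],[0,0,0,0,0,25,-1],[0,0,0,0,0,0,-1]]'
```

```text
t: 4.15
eef_pos: [675.0, -71.0, 4.7]
tcp_rot: [3.141, -0.0, -2.104]
ft_force: [-0.3, -0.5, -0.2]
opening: 0.755
t: 4.75
eef_pos: [675.5, -70.9, 5.7]
tcp_rot: [-3.141, 0.0, -2.103]
ft_force: [-0.6, -0.3, 6.1]
opening: 0.482
t: 5.25
eef_pos: [677.0, -71.1, 79.4]
tcp_rot: [-3.136, 0.002, -2.103]
ft_force: [-0.1, 1.5, -1.9]
opening: 0.485
```

```bash
python3 -m inch '[[0,0,2.95,-19.66,-18.1,0,-1],[0,0,2.95,-19.66,-18.1,0,-1],[0,0,2.95,-19.66,-18.1,0,-1],[0,0,2.95,-19.66,-18.1,0,-1],[0,0,2.95,-19.66,-18.1,0,-1],[0,0,2.95,-19.66,-18.1,0,-1],[0,0,2.95,-19.66,-18.1,0,-1],[0,0,2.95,-19.66,-18.1,0,-1],[0,0,2.95,-19.66,-18.1,0,-1],[0,0,2.95,-19.66,-18.1,0,-1]]';python3 -m inch '[[0,0,2.95,-19.66,-18.1,0,-1],[0,0,2.95,-19.66,-18.1,0,-1],[0,0,0,0,0,0,-1],[0,0,0,0,0,0,-1],[0,0,0,0,0,-20,-1],[0,0,0,0,0,-20,-1],[0,0,0,0,0,-10,-1],[0,0,0,0,0,0,-1],[0,0,0,0,0,0,-1]]'
```

```text
t: 6.25
eef_pos: [477.6, -252.3, 74.9]
tcp_rot: [3.141, 0.0, -1.586]
ft_force: [0.0, -0.9, -1.9]
opening: 0.48
t: 7.15
eef_pos: [439.8, -287.8, 25.4]
tcp_rot: [3.142, -0.0, -1.485]
ft_force: [0.6, -0.5, -1.3]
opening: 0.483
```

```bash
python3 -m inch '[[0,0,0,0,0,-7,-1],[0,0,0,0,0,-4,-1],[0,0,0,0,0,-2.7,-1],[0,0,0,0,0,0,-1],[0,0,0,0,0,0,-1]]';python3 -m inch '[[0,0,0,0,0,0,0.3],[0,0,0,0,0,0,0.3],[0,0,0,0,0,0,0.3],[0,0,0,0,0,10,0.3],[0,0,0,0,0,20,0.3],[0,0,0,0,0,25,0.3],[0,0,0,0,0,25,0.5],[0,0,0,0,0,25,0.5]]'
```

```text
t: 7.65
eef_pos: [439.4, -288.0, 11.6]
tcp_rot: [-3.142, -0.0, -1.486]
ft_force: [0.3, 0.5, 1.9]
opening: 0.484
t: 8.45
eef_pos: [439.3, -287.9, 118.2]
tcp_rot: [-3.141, -0.0, -1.486]
ft_force: [0.0, -0.1, -0.1]
opening: 0.733
```

```bash
python3 -m inch '[[0,0,0,8.95,29.67,0,0.5],[0,0,0,8.95,29.67,0,0.5],[0,0,0,8.95,29.67,0,0.5],[0,0,0,8.95,29.67,0,0.5],[0,0,0,8.95,29.67,0,0.5],[0,0,0,8.95,29.67,0,0.5],[0,0,0,8.95,29.67,0,0.5],[0,0,0,8.95,29.67,0,0.5],[0,0,0,8.95,29.67,0,0.5],[0,0,0,8.95,29.67,0,0.5]]';python3 -m inch '[[0,0,0,8.95,29.67,0,0.5],[0,0,0,8.95,29.67,0,0.5],[0,0,0,0,0,0,0.5],[0,0,0,0,0,-25,0.5],[0,0,0,0,0,-25,0.5],[0,0,0,0,0,-25,0.5],[0,0,0,0,0,-18,0.5],[0,0,0,0,0,-10,0.5],[0,0,0,0,0,-5.5,0.5],[0,0,0,0,0,0,0.5]]'
python3 - <<'E'
from h import *
c=cam("side");save(c,"pics/side1.png")
c=cam("top");save(c,"pics/top1.png")
P=cloud(c)
t=np.radians(4.9);X=np.array([np.cos(t),np.sin(t)]);Y=np.array([-X[1],X[0]])
d=P[...,:2]-[522.1,-281.]
m=(abs(d@X)<140)&(abs(d@Y)<54)&(P[...,2]>24)&(P[...,2]<60)
q=P[m];print(len(q))
if len(q)>100:
    r=rect(P,m,24);print(r,"local",(r[:2]-[522.1,-281.])@X,(r[:2]-[522.1,-281.])@Y)
E
```

```text
t: 9.45
eef_pos: [529.1, 10.0, 117.2]
tcp_rot: [-3.141, -0.0, -1.485]
ft_force: [0.3, -0.2, -0.3]
opening: 0.748
t: 10.45
eef_pos: [546.7, 67.8, 8.0]
tcp_rot: [3.141, -0.0, -1.486]
ft_force: [-0.0, 0.5, 0.3]
opening: 0.751
1134
[ 440.2 -287.3    3.8   80.2   46.8   39.5 1134. ] local -82.13880637380069 0.7186706389476774
```

View pics/side1.png

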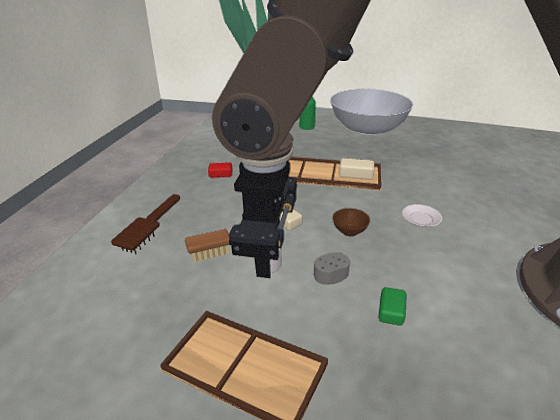

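The soap sits in the long bay (355,168), within 1 mm of centre; the fingers straddle the jar (265,262).

```bash
python3 -m inch '[[0,0,0,0,0,0,-1],[0,0,0,0,0,0,-1],[0,0,0,0,0,0,-1],[0,0,0,0,0,0,-1],[0,0,0,0,0,0,-1],[0,0,0,0,0,5,-1],[0,0,0,0,0,15,-1],[0,0,0,0,0,25,-1],[0,0,0,0,0,20,-1],[0,0,0,0,0,5,-1]]';python3 -m inch '[[0,0,0,-1.3,-25,0,-1],[0,0,0,-1.3,-30,0,-1],[0,0,0,-1.3,-30,0,-1],[0,0,0,-1.3,-30,0,-1],[0,0,0,-1.3,-30,0,-1],[0,0,0,-1.3,-30,0,-1],[0,0,0,-1.3,-30,0,-1],[0,0,0,-1.3,-30,0,-1],[0,0,0,-1.3,-30,0,-1],[0,0,0,-1.3,-30,0,-1]]';python3 -m inch '[[0,0,0,-1.3,-30,0,-1],[0,0,0,-1.4,-23.1,0,-1],[0,0,0,0,0,0,-1],[0,0,0,0,0,-20,-1],[0,0,0,0,0,-20,-1],[0,0,0,0,0,-12,-1],[0,0,0,0,0,-6,-1],[0,0,0,0,0,-3,-1],[0,0,0,0,0,-2.5,-1],[0,0,0,0,0,0,-1]]'
```

```text
t: 11.55
eef_pos: [547.4, 68.1, 79.9]
tcp_rot: [-3.139, -0.0, -1.485]
ft_force: [0.8, 0.3, -1.4]
opening: 0.502
t: 12.55
eef_pos: [533.2, -228.0, 77.1]
tcp_rot: [3.141, 0.001, -1.486]
ft_force: [0.2, 0.2, -1.6]
opening: 0.499
t: 13.55
eef_pos: [531.2, -280.0, 14.7]
tcp_rot: [-3.141, -0.0, -1.485]
ft_force: [-0.3, -0.6, -1.6]
opening: 0.498
```

```bash
python3 -m inch '[[0,0,0,0,0,-0.6,-1],[0,0,0,0,0,0,-1],[0,0,0,0,0,0,0.33],[0,0,0,0,0,0,0.33],[0,0,0,0,0,0,0.33],[0,0,0,0,0,10,0.33],[0,0,0,0,0,20,0.33],[0,0,0,0,0,25,0.33],[0,0,0,0,0,25,0.33],[0,0,0,0,0,20,0.5]]'
python3 - <<'E'
from h import *
c=cam("top");P=cloud(c);save(c,"pics/top2.png")
m=(np.hypot(P[...,0]-438,P[...,1]-64)<50)&(P[...,2]>24)&(P[...,2]<40)
q=P[m][:,:2];w,V=np.linalg.eigh(np.cov(q.T));print(len(q),q.mean(0),np.degrees(np.arctan(V[1,1]/V[0,1])),rect(P,m,0))
(x,y),s,a=cv2.fitEllipse(cv2.convexHull(q.astype(np.float32)));print(x,y,s,a)
E
```

```text
t: 14.55
eef_pos: [531.3, -280.2, 116.1]
tcp_rot: [-3.14, -0.001, -1.485]
ft_force: [0.0, -1.2, -0.1]
opening: 0.709
0 [nan nan] nan [ 0.  0.  0.  0.  0. nan  0.]
  avg = a.mean(axis, **keepdims_kw)
  ret = um.true_divide(
<stdin>:4: RuntimeWarning: Degrees of freedom <= 0 for slice
  c *= np.true_divide(1, fact)
  c *= np.true_divide(1, fact)
<stdin>:4: RuntimeWarning: Mean of empty slice.
  return np.nanmean(a, axis, out=out, keepdims=keepdims)
Traceback (most recent call last):
cv2.error: OpenCV(4.12.0) /io/opencv/modules/imgproc/src/shapedescr.cpp:356: error: (-215:Assertion failed) n >= 0 && (depth == CV_32F || depth == CV_32S) in function 'fitEllipseNoDirect'
```

View pics/top2.png

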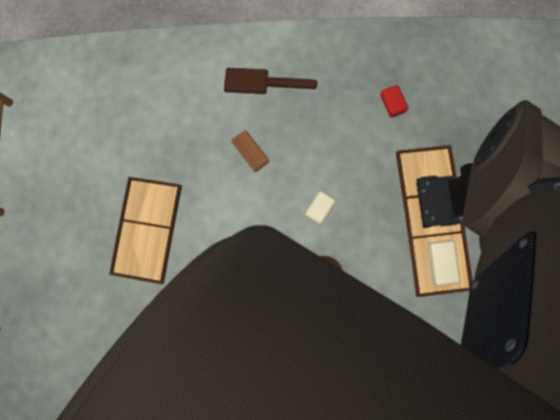

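```bash
python3 -m inch '[[0,0,2.8,-7.77,28.7,0,0.5],[0,0,2.8,-7.77,28.7,0,0.5],[0,0,2.8,-7.77,28.7,0,0.5],[0,0,2.8,-7.77,28.7,0,0.5],[0,0,2.8,-7.77,28.7,0,0.5],[0,0,2.8,-7.77,28.7,0,0.5],[0,0,2.8,-7.77,28.7,0,0.5],[0,0,2.8,-7.77,28.7,0,0.5],[0,0,2.8,-7.77,28.7,0,0.5],[0,0,2.8,-7.77,28.7,0,0.5]]';python3 -m inch '[[0,0,2.8,-7.77,28.7,0,0.5],[0,0,2.8,-7.77,28.7,0,0.5],[0,0,0,0,0,0,0.5],[0,0,0,0,0,-25,0.5],[0,0,0,0,0,-25,0.5],[0,0,0,0,0,-20,0.5],[0,0,0,0,0,0,0.5]]'
python3 - <<'E'
from h import *
c=cam("top");P=cloud(c)
m=(np.hypot(P[...,0]-438,P[...,1]-64)<45)&(P[...,2]>26)&(P[...,2]<36)
print(m.sum(), rect(P,m,0) if m.sum()>20 else 0)
c=cam("side");P=cloud(c);save(c,"pics/side3.png")
m=(np.hypot(P[...,0]-438,P[...,1]-64)<45)&(P[...,2]>26)&(P[...,2]<36)
print(m.sum(), rect(P,m,0) if m.sum()>20 else 0)
t=np.radians(4.9);X=np.array([np.cos(t),np.sin(t)]);Y=np.array([-X[1],X[0]])
d=P[...,:2]-[531.1,-280.2]
m=(abs(d@X)<34)&(abs(d@Y)<50)&(P[...,2]>42)&(P[...,2]<70)
print("jar",m.sum(), rect(P,m,0) if m.sum()>20 else 0)
E
```

```text
t: 15.6
eef_pos: [453.0, 8.0, 114.3]
tcp_rot: [-3.141, -0.001, -0.995]
ft_force: [1.4, 0.0, 0.3]
opening: 0.753
t: 16.3
eef_pos: [437.2, 63.9, 42.4]
tcp_rot: [3.139, 0.002, -0.9]
ft_force: [-0.1, -0.2, 1.2]
opening: 0.751
0 0
441 [446.1  64.6 -84.2  52.8  39.4  32.5 441. ]
jar 51 [ 547.  -274.1  -77.8   43.3   11.9   53.1   51. ]
```

View pics/side3.png

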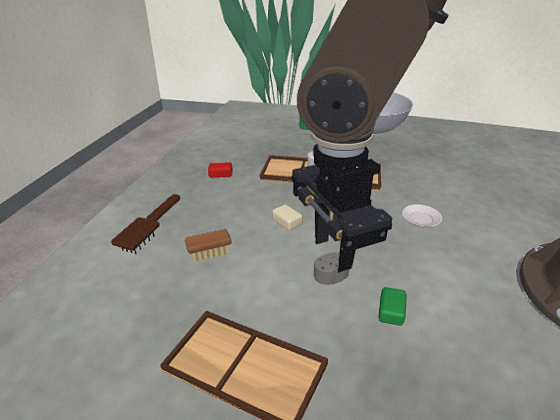

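```bash
python3 -m inch '[[0,0,0,0,0,-20,0.5],[0,0,0,0,0,-13,0.5],[0,0,0,0,0,-6,0.5],[0,0,0,0,0,0,-1],[0,0,0,0,0,0,-1],[0,0,0,0,0,0,-1],[0,0,0,0,0,0,-1],[0,0,0,0,0,0,-1],[0,0,0,0,0,0,-1]]';python3 -m inch '[[0,0,0,0,0,5,-1],[0,0,0,0,0,15,-1],[0,0,0,0,0,25,-1],[0,0,0,0,0,25,-1],[0,0,0,0,0,10,-1],[0,0,0,0,0,0,-1]]'; python3 -m inch '[[0,0,-2.8,14.66,-28.1,0,-1],[0,0,-2.8,14.66,-28.1,0,-1],[0,0,-2.8,14.66,-28.1,0,-1],[0,0,-2.8,14.66,-28.1,0,-1],[0,0,-2.8,14.66,-28.1,0,-1],[0,0,-2.8,14.66,-28.1,0,-1],[0,0,-2.8,14.66,-28.1,0,-1],[0,0,-2.8,14.66,-28.1,0,-1],[0,0,-2.8,14.66,-28.1,0,-1],[0,0,-2.8,14.66,-28.1,0,-1]]'; python3 -m inch '[[0,0,-2.8,14.66,-28.1,0,-1],[0,0,-2.8,14.66,-28.1,0,-1],[0,0,0,0,0,0,-1],[0,0,0,0,0,-20,-1],[0,0,0,0,0,-20,-1],[0,0,0,0,0,-18,-1],[0,0,0,0,0,-8,-1],[0,0,0,0,0,-4,-1],[0,0,0,0,0,0,-1],[0,0,0,0,0,0,-1]]'
```

```text
t: 17.3
eef_pos: [438.1, 64.3, 5.3]
tcp_rot: [-3.141, -0.001, -0.899]
ft_force: [-0.4, -0.0, 5.7]
opening: 0.44
t: 17.9
eef_pos: [438.3, 64.4, 85.9]
tcp_rot: [-3.14, -0.002, -0.899]
ft_force: [0.1, 0.7, -1.0]
opening: 0.442
t: 18.9
eef_pos: [584.4, -217.7, 83.0]
tcp_rot: [3.14, 0.001, -1.39]
ft_force: [1.6, 0.1, -0.5]
opening: 0.44
t: 19.9
eef_pos: [614.0, -272.9, 15.4]
tcp_rot: [-3.141, -0.001, -1.485]
ft_force: [0.1, -0.7, -1.4]
opening: 0.435
```

```bash
python3 -m inch '[[0,0,0,0,0,-2.5,-1],[0,0,0,0,0,-1.2,-1],[0,0,0,0,0,0,-1],[0,0,0,0,0,0,0.25],[0,0,0,0,0,0,0.25],[0,0,0,0,0,0,0.25],[0,0,0,0,0,15,0.25],[0,0,0,0,0,25,0.25],[0,0,0,0,0,30,0.25],[0,0,0,0,0,30,0.25]]'; python3 -m inch '[[0,0,2.47,3.7,28.2,0,0.25],[0,0,2.47,3.7,28.2,0,0.25],[0,0,2.47,3.7,28.2,0,0.25],[0,0,2.47,3.7,28.2,0,0.25],[0,0,2.47,3.7,28.2,0,0.25],[0,0,2.47,3.7,28.2,0,0.25],[0,0,2.47,3.7,28.2,0,0.25],[0,0,2.47,3.7,28.2,0,0.25],[0,0,2.47,3.7,28.2,0,0.25],[0,0,2.47,3.7,28.2,0,0.25]]'; python3 -m inch '[[0,0,2.45,3.7,28.2,0,0.25],[0,0,2.45,3.8,28.1,0,0.25],[0,0,0,0,0,0,0.25],[0,0,0,0,0,-20,0.25],[0,0,0,0,0,-25,0.25],[0,0,0,0,0,-20,0.25],[0,0,0,0,0,0,0.25]]'
python3 - <<'E'
from h import *
c=cam("side");save(c,"pics/side4.png")
c=cam("top");P=cloud(c);save(c,"pics/top4.png")
T3=np.array([522.1,-281.]);t=np.radians(4.9);X=np.array([np.cos(t),np.sin(t)]);Y=np.array([-X[1],X[0]])
d=P[...,:2]-T3
for n,x,z in(("soap",-83,26),("jar",9,46),("pumice",92,28)):
    m=(abs(d@X-x)<36)&(abs(d@Y)<46)&(P[...,2]>z)&(P[...,2]<70)
    if m.sum()>30:
        r=rect(P,m,0);print(n,r,"local",(r[:2]-T3)@X-x,(r[:2]-T3)@Y)
E
```

```text
t: 20.9
eef_pos: [613.7, -272.8, 113.3]
tcp_rot: [-3.141, -0.0, -1.486]
ft_force: [1.2, -0.2, 0.6]
opening: 0.626
t: 21.9
eef_pos: [651.0, 10.3, 112.4]
tcp_rot: [-3.141, -0.001, -1.053]
ft_force: [1.3, -0.8, -0.4]
opening: 0.626
t: 22.6
eef_pos: [657.1, 64.8, 44.5]
tcp_rot: [3.139, 0.002, -0.97]
ft_force: [-0.7, -0.4, -0.1]
opening: 0.624
soap [ 439.5 -287.4    3.9   72.2   46.9   39.6 1019. ] local 0.15521022655195793 0.6788279555247771
jar [ 532.5 -279.7  -77.8   49.2   46.3   55.1  563. ] local 1.4730330804639813 0.4069128844195699
pumice [ 612.4 -272.4   10.3   59.7   43.3   37.7  629. ] local -1.295434214979835 0.8554213879375391
```

View pics/top4.png

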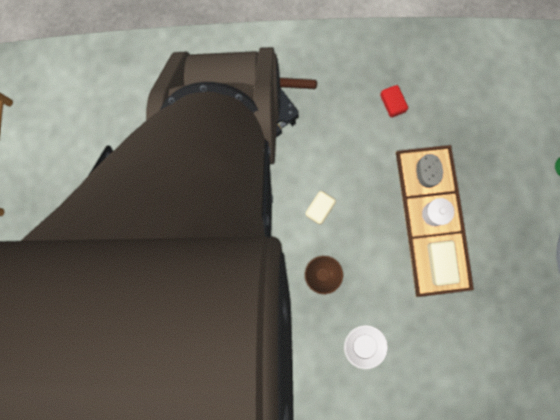

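View pics/side4.png

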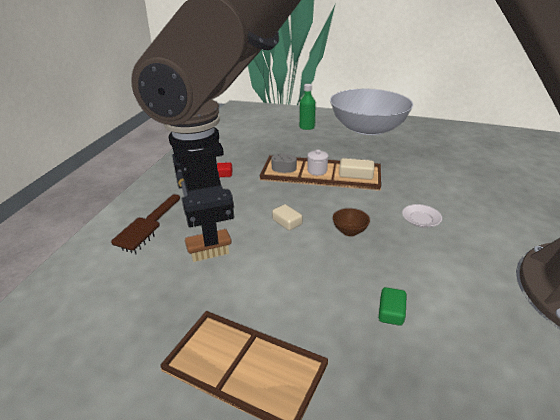

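Three-bay tray is made up (pumice, jar, soap at cols 430-445, all within 1.5 mm); fingers stand above the brush.

```bash
python3 -m inch '[[0,0,0,0,0,-18,0.25],[0,0,0,0,0,-12,0.25],[0,0,0,0,0,-5,0.25],[0,0,0,0,0,0,0.25],[0,0,0,0,0,0,-1],[0,0,0,0,0,0,-1],[0,0,0,0,0,0,-1],[0,0,0,0,0,0,-1],[0,0,0,0,0,0,-1]]';python3 -m inch '[[0,0,0,0,0,5,-1],[0,0,0,0,0,15,-1],[0,0,0,0,0,25,-1],[0,0,0,0,0,25,-1],[0,0,0,0,0,0,-1]]'; python3 -m inch '[[0,0,-4.46,-18.31,21.56,0,-1],[0,0,-4.46,-18.31,21.56,0,-1],[0,0,-4.46,-18.31,21.56,0,-1],[0,0,-4.46,-18.31,21.56,0,-1],[0,0,-4.46,-18.31,21.56,0,-1],[0,0,-4.46,-18.31,21.56,0,-1],[0,0,-4.46,-18.31,21.56,0,-1],[0,0,-4.46,-18.31,21.56,0,-1],[0,0,-4.46,-18.31,21.56,0,-1],[0,0,-4.46,-18.31,21.56,0,-1]]'; python3 -m inch '[[0,0,0,0,0,0,-1],[0,0,0,0,0,-20,-1],[0,0,0,0,0,-20,-1],[0,0,0,0,0,-14,-1],[0,0,0,0,0,-6,-1],[0,0,0,0,0,0,-1],[0,0,0,0,0,0,-1]]'
```

```text
t: 23.6
eef_pos: [658.4, 65.4, 11.6]
tcp_rot: [-3.141, -0.0, -0.969]
ft_force: [-0.7, -1.1, 3.5]
opening: 0.373
t: 24.1
eef_pos: [659.9, 65.5, 85.5]
tcp_rot: [-3.137, -0.003, -0.969]
ft_force: [-0.5, 0.1, -0.1]
opening: 0.378
t: 25.1
eef_pos: [474.1, 281.7, 81.1]
tcp_rot: [3.141, -0.0, -1.751]
ft_force: [0.4, 0.4, -1.1]
opening: 0.378
t: 25.8
eef_pos: [475.5, 281.0, 21.6]
tcp_rot: [-3.141, 0.0, -1.747]
ft_force: [-0.4, 0.3, -1.2]
opening: 0.378
```

```bash
python3 -m inch '[[0,0,0,0,0,-3,-1],[0,0,0,0,0,-1.4,-1],[0,0,0,0,0,0,-1],[0,0,0,0,0,0,0.2],[0,0,0,0,0,0,0.2],[0,0,0,0,0,0,0.2],[0,0,0,0,0,15,0.2],[0,0,0,0,0,25,0.2],[0,0,0,0,0,30,0.2],[0,0,0,0,0,30,0.2]]'; python3 -m inch '[[0,0,-2.08,6.1,-28.8,0,0.25],[0,0,-2.08,6.1,-28.8,0,0.25],[0,0,-2.08,6.1,-28.8,0,0.25],[0,0,-2.08,6.1,-28.8,0,0.25],[0,0,-2.08,6.1,-28.8,0,0.25],[0,0,-2.08,6.1,-28.8,0,0.25],[0,0,-2.08,6.1,-28.8,0,0.25],[0,0,-2.08,6.1,-28.8,0,0.25],[0,0,-2.08,6.1,-28.8,0,0.25],[0,0,-2.08,6.1,-28.8,0,0.25]]'; python3 -m inch '[[0,0,-2.08,6.1,-28.8,0,0.25],[0,0,-2.08,6.1,-28.7,0,0.25],[0,0,0,0,0,0,0.25],[0,0,0,0,0,-25,0.25],[0,0,0,0,0,-25,0.25],[0,0,0,0,0,-20,0.25],[0,0,0,0,0,0,0.25]]'
cat >> h.py <<'E'
def t2(P):
    T=np.array([516.1,273.5]);t=np.radians(-10.1);X=np.array([np.cos(t),np.sin(t)]);Y=np.array([-X[1],X[0]])
    d=P[...,:2]-T
    for n,x,z in(("brush",-41.5,34),("ssoap",52.5,26)):
        m=(abs(d@X-x)<(46 if x<0 else 36))&(abs(d@Y)<46)&(P[...,2]>z)&(P[...,2]<70)
        if m.sum()>30:
            r=rect(P,m,0);print(n,r,"local",(r[:2]-T)@X-x,(r[:2]-T)@Y)
E
python3 - <<'E'
from h import *
c=cam("side");save(c,"pics/side5.png"); P=cloud(cam("top"));t2(P)
E
```

```text
t: 26.8
eef_pos: [474.9, 280.9, 117.6]
tcp_rot: [3.141, -0.001, -1.747]
ft_force: [0.7, -0.3, -0.0]
opening: 0.602
t: 27.8
eef_pos: [536.2, -8.2, 116.7]
tcp_rot: [3.141, -0.0, -2.112]
ft_force: [0.0, 0.8, -1.0]
opening: 0.622
t: 28.5
eef_pos: [547.0, -63.6, 44.7]
tcp_rot: [3.138, -0.002, -2.182]
ft_force: [-1.0, 0.3, 0.4]
opening: 0.627
brush [475.5 279.8  -8.   79.3  37.6  43.4 805. ] local 0.42436051865833235 -0.917519045495719
```

View pics/side5.png

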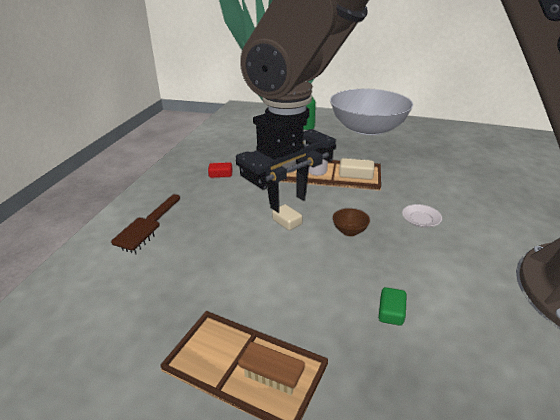

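Brush stands bristles down in the longer bay (272,365), centred within 1 mm. Fingers are over the small cream soap (287,217).

```bash
python3 -m inch '[[0,0,0,0,0,-22,0.25],[0,0,0,0,0,-14,0.25],[0,0,0,0,0,-6.8,0.25],[0,0,0,0,0,0,0.25],[0,0,0,0,0,0,-1],[0,0,0,0,0,0,-1],[0,0,0,0,0,0,-1],[0,0,0,0,0,0,-1],[0,0,0,0,0,0,-1]]';python3 -m inch '[[0,0,0,0,0,5,-1],[0,0,0,0,0,15,-1],[0,0,0,0,0,25,-1],[0,0,0,0,0,25,-1],[0,0,0,0,0,0,-1]]'; python3 -m inch '[[0,0,2.08,1.62,27.4,0,-1],[0,0,2.08,1.62,27.4,0,-1],[0,0,2.08,1.62,27.4,0,-1],[0,0,2.08,1.62,27.4,0,-1],[0,0,2.08,1.62,27.4,0,-1],[0,0,2.08,1.62,27.4,0,-1],[0,0,2.08,1.62,27.4,0,-1],[0,0,2.08,1.62,27.4,0,-1],[0,0,2.08,1.62,27.4,0,-1],[0,0,2.08,1.62,27.4,0,-1]]'; python3 -m inch '[[0,0,2.08,1.62,27.4,0,-1],[0,0,2.08,1.62,27.6,0,-1],[0,0,0,0,0,0,-1],[0,0,0,0,0,-20,-1],[0,0,0,0,0,-20,-1],[0,0,0,0,0,-14,-1],[0,0,0,0,0,-6,-1],[0,0,0,0,0,0,-1],[0,0,0,0,0,0,-1]]'
```

```text
t: 29.5
eef_pos: [548.6, -64.5, 4.5]
tcp_rot: [-3.141, 0.0, -2.183]
ft_force: [-0.5, 1.5, 5.3]
opening: 0.397
t: 30.0
eef_pos: [549.6, -64.7, 76.8]
tcp_rot: [-3.137, 0.002, -2.183]
ft_force: [0.2, 0.2, -1.3]
opening: 0.397
t: 31.0
eef_pos: [564.1, 210.6, 73.0]
tcp_rot: [3.14, -0.001, -1.818]
ft_force: [-0.2, 1.0, -0.5]
opening: 0.4
t: 31.9
eef_pos: [568.1, 264.4, 14.4]
tcp_rot: [-3.141, 0.0, -1.748]
ft_force: [-0.1, 0.5, -1.4]
opening: 0.4
```

```bash
python3 -m inch '[[0,0,0,0,0,-2.5,-1],[0,0,0,0,0,-1.2,-1],[0,0,0,0,0,0,-1],[0,0,0,0,0,0,0.2],[0,0,0,0,0,0,0.2],[0,0,0,0,0,0,0.2],[0,0,0,0,0,15,0.2],[0,0,0,0,0,25,0.2],[0,0,0,0,0,30,0.2],[0,0,0,0,0,40,0.2]]'; python3 -m inch '[[0,0,0,0,-30,10,0.25],[0,0,0,0,-30,10,0.25],[0,0,0,0,-30,10,0.25],[0,0,0,0,-30,0,0.25],[0,0,0,0,-30,0,0.25],[0,0,0,0,-30,0,0.25],[0,0,0,0,-30,0,0.25],[0,0,0,0,-30,0,0.25],[0,0,0,0,0,0,0.25],[0,0,0,0,0,0,0.25]]'
python3 - <<'E'
from h import *
c=cam("side");save(c,"pics/side6.png"); c=cam("top");save(c,"pics/top6.png");P=cloud(c);t2(P)
m=(np.hypot(P[...,0]-424,P[...,1]+66)<50)&(P[...,2]>6)&(P[...,2]<40);print("bowl",m.sum())
T3=np.array([522.1,-281.]);t=np.radians(4.9);X=np.array([np.cos(t),np.sin(t)]);Y=np.array([-X[1],X[0]])
d=P[...,:2]-T3
for n,x,z in(("soap",-83,26),("jar",9,46),("pumice",92,28)):
    m=(abs(d@X-x)<44)&(abs(d@Y)<46)&(P[...,2]>z)&(P[...,2]<70)
    if m.sum()>30:
        r=rect(P,m,0);print(n,r,"local",(r[:2]-T3)@X-x,(r[:2]-T3)@Y)
E
```

```text
t: 32.9
eef_pos: [567.2, 264.3, 121.4]
tcp_rot: [3.14, -0.001, -1.747]
ft_force: [-0.4, -0.9, 0.4]
opening: 0.601
t: 33.9
eef_pos: [567.8, 24.3, 151.1]
tcp_rot: [-3.141, 0.0, -1.749]
ft_force: [-0.3, -1.1, 0.4]
opening: 0.626
ssoap [568.4 277.3  -2.6  53.7  11.4  33.1 101. ] local -1.676877246486562 12.912791858513788
bowl 948
soap [ 440.2 -287.5    4.5   80.1   46.4   39.5 1116. ] local 0.8441102415718404 0.5194015797095075
jar [ 532.1 -280.    73.9   48.4   47.3   55.2  564. ] local 1.0488698850464324 0.14217606481723166
pumice [ 612.5 -273.     3.2   60.    44.    37.9  632. ] local -1.2470498392431466 0.24907251790923368
```

View pics/top6.png

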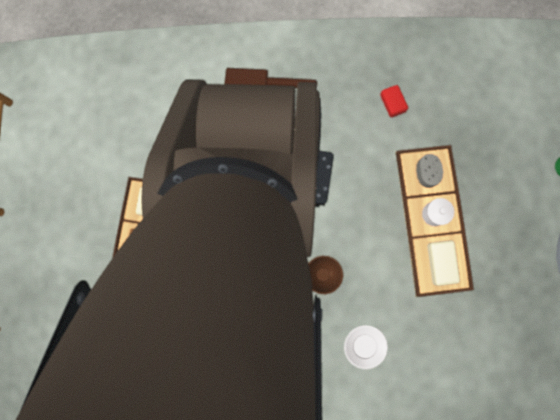

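View pics/side6.png

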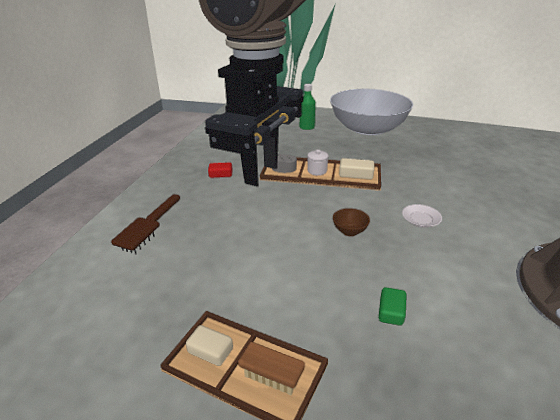

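Top view is partly hidden by the arm; the side view shows small soap (209,345) and brush flat in their bays. One clear check from above.

```bash
python3 -m inch '[[0,0,0,0,-25,0,0.25],[0,0,0,0,-25,0,0.25],[0,0,0,0,-25,0,0.25],[0,0,0,0,-25,0,0.25],[0,0,0,0,-25,0,0.25],[0,0,0,0,-25,0,0.25],[0,0,0,0,-25,0,0.25],[0,0,0,0,0,0,0.25]]'
python3 - <<'E'
from h import *
t2(cloud(cam("top")))
E
```

```text
t: 34.8
eef_pos: [568.1, -151.7, 150.4]
tcp_rot: [-3.141, -0.0, -1.748]
ft_force: [-1.0, -0.0, -0.4]
opening: 0.623
brush [475.5 279.7  -8.1  79.3  36.7  43.2 806. ] local 0.4418971912675289 -1.015969363493185
ssoap [568.  263.9  -9.6  56.1  37.6  33.4 535. ] local 0.27923561115631657 -0.3496974435804866
```

```bash
python3 -c "
from h import *
print(ticket.job_done())"
```

```text
the job is handed in; nothing more can be done
None
```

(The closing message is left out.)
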